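Put the craft beads away in the chest

ROBOT

A 6-joint arm with a two-finger parallel gripper is mounted at the origin on the work surface. World frame = base frame: x ahead of the robot, y to its left, z up, the work surface at z = 0. Lengths are in m, angles in degrees, forces in N, time in s.
With the tool pointing down it reaches from about 0.4 to 0.825 m from the base axis. Payload 7 kg.
Tool frame: the origin (TCP) lies midway between the tips of the shut fingers; the grasp point (between the pads) lies 19 mm behind it; z points along the fingers, y is the line along which they close (so a half turn about z gives the same grasp; the last joint's range is limited). The gripper opens to 88 mm and grips with 3 to 60 N. Pads are 19 mm wide; open, the fingers measure 130 mm over their backs; the gripper's body (78 mm by 193 mm) begins 47 mm behind the grasp point.
Start: joints at [-55.686, 20.546, 0.682, 0, -70.136, -16.507], TCP at [0.206, -0.643, 0.227] pointing down, gripper open.
Joint ranges: [-176.03, 176.03], [-82.01, 121.73], [-58.28, 71.71], [-173.87, 95.51], [-174.79, -0.11], [-173.66, 173.66]. Speed limits (degrees/s): [136.94, 136.94, 172.46, 180, 180, 180].

INTERFACE

Orientations are given as [roll, pitch, yaw] about the fixed x, y, z axes, in that order (R = Rz(yaw) Ry(pitch) Rx(roll)).
In Python, from plant import ctrl, viewer, close_job gives the robot as it stands. The module is installed in compiled form; this text tells all that it offers.
- The arm moves only by the tool step_arm, never from a script. Its argument "moves" is a list that holds one entry, the list of rows, each a list of 5 numbers: the shift along the world's x, y, z in cm, then the turn about the world's z in rad, then the finger opening in cm, from 0 to 8.76. In form: [[[tx, ty, tz, twist, grip], ...]]. A call has 1 to 10 rows; each row shifts and turns the commanded pose from where the row before left it; what a row does not reach is not made up. A row lasts 1/10 s, in which the tool goes at most 50 mm and 8.59 degrees, less where a joint would pass 70% of its speed; a pose out of reach is approached as far as the arm can. A call with a gripper value outside its range is refused whole. The fingers move at their own pace and stop on an object; the grip force is fixed at half the most. Time passes only in rows, so rows that do not move let the fingers close. It gives the time, the measured TCP pose, the force, the opening and the grip force at its end, in the units of the state.
- ctrl.get_obs(): the state, without advancing time (a new reading comes with each control period).
- viewer.snapshot(name): name is "scene" or "top"; returns (picture, depth): 400x640x3 uint8, blue, green, red; 400x640 float32, m along the optical axis (not along the pixel's ray), 0 where there is no reading.
- viewer.camera_info(name): a dict with "camera_matrix" (3x3 intrinsics, pixels), "k1" (the pictures are not rectified: a ray, as slopes to the right and down, at radius r is drawn at 1 + k1 r^2 times it, then the intrinsics apply), "eye" and "orientation" of the camera in the world. Camera axes: x right, y down, z forward; pixel columns grow to the right and rows downward; lengths in m; the calibration is good to about 2 mm. A picture is of the moment at which its call begins. camera_info takes no time and is no camera call.
- close_job(): hands the job in; it is judged then, once.
The state is a dict: "clock": time; "joint_pos": joint angles; "qvel": joint speeds; "tau": joint torques, N m; "tool_pos": TCP position; "orientation": TCP orientation; "force": force on the tool from outside, world axes, zero at the start; "moment": the same for the moment, N m; "opening": finger opening in m; "gripper_force": force on a finger pad.
Only numpy, scipy, OpenCV 4.12 (cv2) and the standard library are available. Lean on these libraries where they do the work, as an engineer would, in place of code of your own. Each camera call takes 0.05 s, during which the arm holds its last target. There are 200 camera calls.

TASK

Put the craft beads away: pour all six wooden beads from the steel tumbler into the open drawer of the little chest, stand the empty tumbler upright on the round cork trivet, wholly on it, and push the drawer fully shut. Leave the mug and the jar where they are.

Things in the scene. Friction and masses are not known exactly. Their poses are not given: they have to be found in the camera images.
- cup: straight plain steel tumbler without handle, 68 mm outside diameter, 92 mm tall, wall 3 mm, floor 5 mm thick, about 150 g; starts standing upright on the table and holds the six beads (filled to about 45 mm). Origin: centre of its underside; z along its axis towards the mouth
- bead0: one of six alike natural wooden craft beads, 24 mm balls with a dark hole mark, about 10 g; origin: its centre
- bead1: one of six alike natural wooden craft beads, 24 mm balls with a dark hole mark, about 10 g; origin: its centre
- bead2: one of six alike natural wooden craft beads, 24 mm balls with a dark hole mark, about 10 g; origin: its centre
- bead3: one of six alike natural wooden craft beads, 24 mm balls with a dark hole mark, about 10 g; origin: its centre
- bead4: one of six alike natural wooden craft beads, 24 mm balls with a dark hole mark, about 10 g; origin: its centre
- bead5: one of six alike natural wooden craft beads, 24 mm balls with a dark hole mark, about 10 g; origin: its centre
- trivet: round flat cork trivet, 150 mm diameter, 8 mm thick, fixed to the table; origin: centre of its underside (its top is 8 mm above)
- chest: low light-wood tabletop chest with a single drawer, fixed, 220 mm deep (x) by 250 mm wide (y) by 115 mm tall; origin: centre of its underside; its -x axis is the way the drawer opens (roughly towards the robot)
- chest_drawer0 (a joint): how far the drawer is pulled out, in m: 0 is fully shut, at most 0.149; starts 0.115 to 0.145 out; slides with about 1 N of friction
- drawer_floor (a point): centre of the drawer's inner floor, 22 mm over the table; moves with the drawer, axes as the chest's. Inside 175 mm (x) by 208 mm (y); side walls reach 93 mm over the table, the front panel (21 mm thick with its inner wall) 103 mm. Pulled out by q, the part open from above runs from x = -0.0875 to x = -0.0935 + q in this frame; the rest is under the chest's top
- chest_drawer0_handle (a point): middle of the drawer's straight steel bar handle, 11 mm thick, 120 mm long along y, 35 mm in front of the drawer's front panel, about 77 mm over the table; moves with the drawer
- mug: bystander: white mug, 80 mm diameter, 90 mm tall, handle on one side; origin: centre of its underside
- jar: bystander: closed glass jar with steel cap, 72 mm diameter, 110 mm tall; origin: centre of its underside
Mind the look-alikes: they are no part of the job. Leave any black look-alike of the trivet alone.

How it is judged (in metres and radians):
On the way:
1. all six beads lie in the drawer while it is still pulled out by more than 60 mm (x of bead0 in the frame of drawer_floor between -0.09 and 0.09 m and y of bead0 in the frame of drawer_floor between -0.106 and 0.106 m and z of bead0 in the frame of drawer_floor between 0.005 and 0.065 m and x of bead1 in the frame of drawer_floor between -0.09 and 0.09 m and y of bead1 in the frame of drawer_floor between -0.106 and 0.106 m and z of bead1 in the frame of drawer_floor between 0.005 and 0.065 m and x of bead2 in the frame of drawer_floor between -0.09 and 0.09 m and y of bead2 in the frame of drawer_floor between -0.106 and 0.106 m and z of bead2 in the frame of drawer_floor between 0.005 and 0.065 m and x of bead3 in the frame of drawer_floor between -0.09 and 0.09 m and y of bead3 in the frame of drawer_floor between -0.106 and 0.106 m and z of bead3 in the frame of drawer_floor between 0.005 and 0.065 m and x of bead4 in the frame of drawer_floor between -0.09 and 0.09 m and y of bead4 in the frame of drawer_floor between -0.106 and 0.106 m and z of bead4 in the frame of drawer_floor between 0.005 and 0.065 m and x of bead5 in the frame of drawer_floor between -0.09 and 0.09 m and y of bead5 in the frame of drawer_floor between -0.106 and 0.106 m and z of bead5 in the frame of drawer_floor between 0.005 and 0.065 m and value of joint chest_drawer0 above 0.06 m), for 0.2 s.
At the end, for the whole second after the job is handed in: all six beads are in the drawer, the drawer is shut to within 8 mm, and the tumbler stands at rest, upright within 0.1 rad, on the trivet with its centre within 45 mm of the trivet's centre (x of bead0 in the frame of drawer_floor between -0.09 and 0.09 m and y of bead0 in the frame of drawer_floor between -0.106 and 0.106 m and z of bead0 in the frame of drawer_floor between 0.005 and 0.065 m and x of bead1 in the frame of drawer_floor between -0.09 and 0.09 m and y of bead1 in the frame of drawer_floor between -0.106 and 0.106 m and z of bead1 in the frame of drawer_floor between 0.005 and 0.065 m and x of bead2 in the frame of drawer_floor between -0.09 and 0.09 m and y of bead2 in the frame of drawer_floor between -0.106 and 0.106 m and z of bead2 in the frame of drawer_floor between 0.005 and 0.065 m and x of bead3 in the frame of drawer_floor between -0.09 and 0.09 m and y of bead3 in the frame of drawer_floor between -0.106 and 0.106 m and z of bead3 in the frame of drawer_floor between 0.005 and 0.065 m and x of bead4 in the frame of drawer_floor between -0.09 and 0.09 m and y of bead4 in the frame of drawer_floor between -0.106 and 0.106 m and z of bead4 in the frame of drawer_floor between 0.005 and 0.065 m and x of bead5 in the frame of drawer_floor between -0.09 and 0.09 m and y of bead5 in the frame of drawer_floor between -0.106 and 0.106 m and z of bead5 in the frame of drawer_floor between 0.005 and 0.065 m and value of joint chest_drawer0 below 0.008 m and horizontal distance between cup and trivet below 0.045 m and z of cup in the frame of trivet between 0.004 and 0.013 m and angle between cup's own z axis and vertical below 0.1 rad and linear speed of cup below 0.03 m/s); the robot touches nothing.
It fails at once if the mug was knocked over or shoved more than 30 mm (distance of mug from where it was at the start of the episode above 0.03 m or angle between mug's own z axis and vertical above 0.5 rad).
It fails at once if the jar was knocked over or shoved more than 30 mm (distance of jar from where it was at the start of the episode above 0.03 m or angle between jar's own z axis and vertical above 0.5 rad).
It also fails if it takes over 72 s, if anything falls off the work surface, if the arm or the gripper's body presses on something with over 40 N, if the wrist force passes 120 N, or if a joint passes its speed limit or range.

## Working session

There is one attempt and no reset: what is moved stays moved. The work goes in short steps, Python scripts to look and compute and a tool call to move; the robot and the scene stay as the last step left them, time stands still between calls to the robot, and variables do not carry over. Pictures are saved under pics/ and viewed, at most 10 in all, crops included, and the job is handed in when it is done.

Besides the shell and the picture viewer there is one more tool, called in YAML: its name, and indented under it one key for each argument. step_arm: Moves the arm, as the interface text tells. Its arguments: {"type":"object","properties":{"moves":{"type":"array","items":{"type":"array","items":{"type":"array","items":{"type":"number"}}}}},"required":["moves"]}

```bash
mkdir -p pics
python3 - <<'E'
from plant import ctrl, viewer
import cv2,numpy as np
for n in("scene","top"):
    p,d=viewer.snapshot(n); cv2.imwrite(f"pics/{n}0.png",p); np.save(f"{n}0.npy",d)
    c=viewer.camera_info(n); print(n,c)
print(ctrl.get_obs())
E
```

```text
scene {'camera_matrix': array([[419.94840259,   0.        , 323.16886217],
       [  0.        , 419.94840259, 193.91817109],
       [  0.        ,   0.        ,   1.        ]]), 'k1': -0.080815512802129, 'eye': array([ 0.89690326, -0.50840172,  1.0045698 ]), 'orientation': array([-1.48242388e+02,  1.17665038e-01,  3.05479598e+01])}
top {'camera_matrix': array([[390.31220932,   0.        , 322.38069803],
       [  0.        , 390.31220932, 198.83024772],
       [  0.        ,   0.        ,   1.        ]]), 'k1': -0.09262892442945604, 'eye': array([0.4265518 , 0.01132163, 1.20034627]), 'orientation': array([-1.71494989e+02, -7.18232400e-02, -8.90808269e+01])}
{'clock': 0.1, 'joint_pos': array([-5.56843038e+01,  2.05850180e+01,  6.40572657e-01, -1.64580627e-02,
       -7.01360424e+01, -1.65064152e+01]), 'qvel': array([ 0.11238076, -0.02908354,  0.14738434,  0.11655668, -0.02408352,
        0.07670929]), 'tau': array([-8.82161476e-04, -5.84164131e+01,  2.93751687e+01,  7.01550320e+00,
        1.01953375e-02, -4.88337776e-05]), 'tool_pos': array([ 0.20628409, -0.64226243,  0.22575828]), 'orientation': array([ 1.79918433e+02, -8.03521550e-03, -1.62196316e+02]), 'force': array([ 0.2183927 , -0.49296823,  0.58691845]), 'moment': array([ 0.05232653, -0.01530903, -0.05227041]), 'gripper_force': 0.0, 'opening': 0.08752700611600371}
```

View pics/scene0.png

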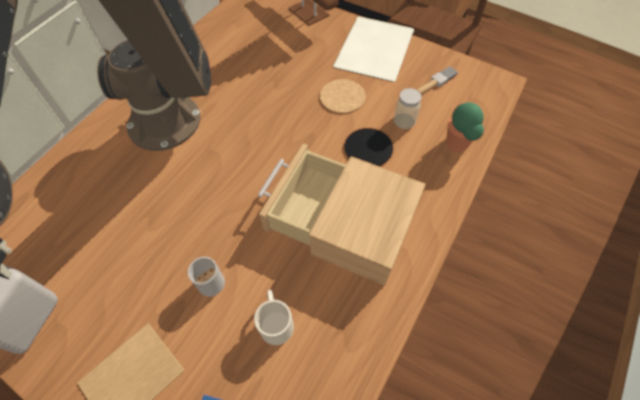

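View pics/top0.png

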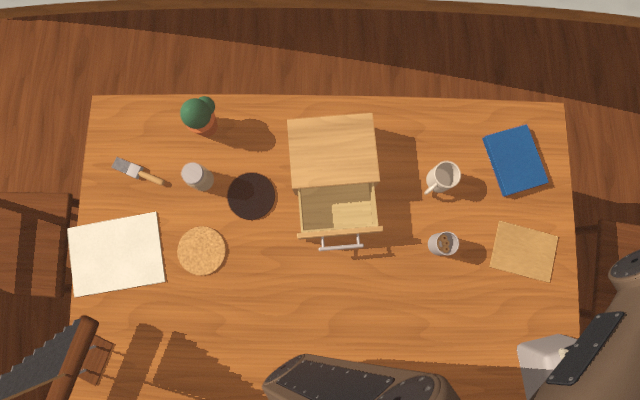

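```bash
cat > h.py <<'E'
from plant import viewer
import cv2,numpy as np
from scipy.spatial.transform import Rotation as R
def cloud(n,save=None):
    """world xyz per pixel (400x640x3, nan without reading) and picture"""
    p,d=viewer.snapshot(n); c=viewer.camera_info(n)
    if save: cv2.imwrite(f"pics/{save}.png",p)
    u,v=np.meshgrid(np.arange(640.),np.arange(400.))
    s=cv2.undistortPoints(np.stack([u,v],-1).reshape(-1,1,2),c["camera_matrix"],np.array([c["k1"],0,0,0.])).reshape(400,640,2)
    P=np.dstack([s,np.ones((400,640))])*np.where(d>0,d,np.nan)[...,None]
    return P@R.from_euler("xyz",c["orientation"],degrees=True).as_matrix().T+c["eye"],p
def win(P,u,v,r,z0,z1):
    q=P[v-r:v+r,u-r:u+r].reshape(-1,3); return q[(q[:,2]>z0)&(q[:,2]<z1)]
E
python3 - <<'E'
from h import *
np.set_printoptions(precision=4,suppress=True)
T,p=cloud("top"); S,_=cloud("scene")
def circ(q):
    (x,y),r=cv2.minEnclosingCircle(q[:,:2].astype(np.float32)); return np.array([x,y,r,q[:,2].mean(),len(q)])
for nm,a,b,z0,z1 in[("cup",(444,243),(206,277),.082,.1),("mug",(443,177),(274,322),.08,.1),("jar",(197,177),(409,105),.1,.12),]:
    for P,c in((T,a),(S,b)):
        print(nm,circ(win(P,*c,28,z0,z1)))
hsv=cv2.cvtColor(p,cv2.COLOR_BGR2HSV)
print("table z",np.nanmedian(T[300:320,250:300,2]))
q=win(T,202,251,32,.0045,.015); print("trivet",circ(q),q.mean(0))
q=win(S,342,97,32,.0045,.015); print("trivetS",circ(q),q.mean(0))
for P,u,v in((T,333,150),(S,370,215)):
    q=win(P,u,v,65,.108,.122); (c,s,a)=cv2.minAreaRect(q[:,:2].astype(np.float32)); print("chesttop",c,s,a,q[:,2].mean()); print(cv2.boxPoints((c,s,a)))
for P,u,v in((T,340,235),(S,275,180)):
    q=win(P,u,v,40,.095,.107); print("panel",cv2.minAreaRect(q[:,:2].astype(np.float32)),len(q))
    print(cv2.boxPoints(cv2.minAreaRect(q[:,:2].astype(np.float32))))
q=win(T,340,244,22,.07,.09); print("handle?",cv2.minAreaRect(q[:,:2].astype(np.float32)),len(q))
q=win(T,335,210,60,.088,.1); print("walls",cv2.boxPoints(cv2.minAreaRect(q[:,:2].astype(np.float32))),len(q))
E
```

```text
cup [  0.4707  -0.3447   0.0344   0.0906 120.    ]
cup [  0.4718  -0.3446   0.0352   0.0897 203.    ]
mug [  0.6704  -0.3486   0.0431   0.088  170.    ]
mug [  0.6707  -0.3497   0.0428   0.0886 281.    ]
jar [  0.6585   0.3904   0.0318   0.1103 364.    ]
jar [  0.6611   0.3912   0.0343   0.1099 305.    ]
table z 0.0006384610569269977
trivet [   0.437     0.3827    0.1357    0.0085 1876.    ] [0.4396 0.3811 0.0085]
trivetS [   0.4402    0.3935    0.1734    0.008  1407.    ] [0.4397 0.4003 0.008 ]
chesttop (0.7330980896949768, -0.01430356502532959) (0.20572102069854736, 0.2511606216430664) 5.996364593505859 0.1158064186853322
[[ 0.6177  0.0998]
 [ 0.6439 -0.1499]
 [ 0.8485 -0.1285]
 [ 0.8223  0.1213]]
chesttop (0.7324619293212891, -0.012024521827697754) (0.2043371945619583, 0.25385040044784546) 5.5453691482543945 0.11584128508819011
[[ 0.6185  0.1044]
 [ 0.643  -0.1482]
 [ 0.8464 -0.1285]
 [ 0.8219  0.1242]]
panel ((0.5361286401748657, -0.03217468410730362), (0.09689563512802124, 0.22481781244277954), 7.907925605773926) 494
[[ 0.4727  0.0725]
 [ 0.5036 -0.1502]
 [ 0.5996 -0.1368]
 [ 0.5687  0.0858]]
panel ((0.5127328634262085, -0.0331590473651886), (0.06035172566771507, 0.24456888437271118), 10.77889347076416) 577
[[ 0.4602  0.0813]
 [ 0.506  -0.1589]
 [ 0.5652 -0.1476]
 [ 0.5195  0.0926]]
handle? ((0.4819622039794922, -0.0376976877450943), (0.06163354963064194, 0.12164828181266785), 5.706977844238281) 243
walls [[ 0.4792  0.0834]
 [ 0.504  -0.1615]
 [ 0.6464 -0.1471]
 [ 0.6216  0.0978]] 391
```

Run:
```python
from h import *
np.set_printoptions(precision=4,suppress=True)
Rz=R.from_euler("z",5.75,degrees=True).as_matrix()
O=np.array([.6308,-.0235,0])
for n in("top","scene"):
    P,_=cloud(n); L=((P-O)@Rz).reshape(-1,3); L=L[(abs(L[:,1])<.15)&(L[:,0]>-.25)&(L[:,0]<.0)]
    def pr(t,m,k): print(n,t,m.sum(),np.percentile(L[m,k],[2,10,25,50,75,90,98]))
    z=L[:,2];x=L[:,0];y=L[:,1]
    pr("panel x",(z>.0985)&(z<.107)&(abs(y)<.08),0)
    for s in(1,-1): pr("wall y",(z>.088)&(z<.097)&(x>-.10)&(x<-.02)&(s*y>.08),1)
    pr("handle x",(z>.07)&(z<.088)&(x<-.155)&(abs(y)<.05),0)
    pr("handle y",(z>.07)&(z<.088)&(x<-.155),1)
    pr("floor x",(z>.015)&(z<.028)&(abs(y)<.08),0)
T,p=cloud("top")
m=cv2.inRange(T[...,2],.004,.013)*np.uint8(1); m[:215]=0;m[290:]=0;m[:,:168]=0;m[:,235:]=0
hsv=cv2.cvtColor(p,cv2.COLOR_BGR2HSV); print(hsv[251,202],hsv[251,260])
k,l,st,ce=cv2.connectedComponentsWithStats(m); i=1+st[1:,4].argmax(); q=T[l==i]
print("trivet",st[i],cv2.minEnclosingCircle(q[:,:2].astype(np.float32)),q.mean(0))
```

```text
top panel x 288 [-0.1396 -0.1384 -0.1362 -0.1325 -0.1288 -0.1262 -0.1251]
top wall y 59 [0.1027 0.1032 0.104  0.1059 0.1072 0.1082 0.1088]
top wall y 64 [-0.1114 -0.1109 -0.1095 -0.108  -0.106  -0.1054 -0.1052]
top handle x 147 [-0.1801 -0.1791 -0.1774 -0.1743 -0.1715 -0.1696 -0.1603]
top handle y 200 [-0.0619 -0.0532 -0.0392 -0.0017  0.0351  0.0503  0.0588]
top floor x 1920 [-0.1114 -0.1025 -0.0861 -0.0574 -0.0291 -0.0117 -0.0024]
scene panel x 316 [-0.1391 -0.1378 -0.135  -0.1309 -0.127  -0.125  -0.124 ]
scene wall y 88 [0.1041 0.1048 0.1054 0.107  0.109  0.1109 0.1122]
scene wall y 94 [-0.1097 -0.1092 -0.1085 -0.1067 -0.1049 -0.1038 -0.1026]
scene handle x 148 [-0.1792 -0.1777 -0.1752 -0.1726 -0.1705 -0.1692 -0.1598]
scene handle y 209 [-0.0623 -0.0524 -0.0392 -0.0032  0.035   0.0524  0.0592]
scene floor x 1709 [-0.1185 -0.1103 -0.0954 -0.0707 -0.0464 -0.0317 -0.0242]
[ 15 132 220] [ 14 167 182]
trivet [ 177  226   49   50 1774] ((0.44077518582344055, 0.38144269585609436), 0.07870606333017349) [0.4401 0.3804 0.0085]
```

step_arm:
  moves:
    - [[2.65,2.98,0,0.136,8.76],[2.65,2.98,0,0.136,8.76],[2.65,2.98,0,0.136,8.76],[2.65,2.98,0,0.136,8.76],[2.65,2.98,0,0.136,8.76],[2.65,2.98,0,0.136,8.76],[2.65,2.98,0,0.136,8.76],[2.65,2.98,0,0.136,8.76],[2.65,2.98,0,0.136,8.76],[2.65,2.98,0,0.136,8.76]]

```text
clock: 1.35
tool_pos: [0.4723, -0.3433, 0.2268]
orientation: [-180.0, -0.0, -83.9]
force: [0.6, -0.1, 0.2]
opening: 0.0876
gripper_force: 0.0
```

step_arm:
  moves:
    - [[0,0,0,0,8.76],[0,0,0,0,8.76],[0,0,0,0,8.76]]

```text
clock: 1.65
tool_pos: [0.4711, -0.3449, 0.2266]
orientation: [180.0, -0.0, -84.3]
force: [-0.6, -0.4, -0.1]
opening: 0.0876
gripper_force: 0.0
```

step_arm:
  moves:
    - [[0,0,-4,0,8.76],[0,0,-4,0,8.76],[0,0,-4,0,8.76],[0,0,-3.2,0,8.76],[0,0,-2,0,8.76],[0,0,-1,0,8.76],[0,0,0,0,8.76],[0,0,0,0,6],[0,0,0,0,6],[0,0,0,0,6]]

```text
clock: 2.65
tool_pos: [0.4719, -0.345, 0.0459]
orientation: [-179.9, -0.1, -84.3]
force: [-2.4, 0.6, 1.6]
opening: 0.069
gripper_force: 1.1
```

step_arm:
  moves:
    - [[0,0,0,0,6],[0,0,0,0,6],[0,0,0,0,6],[0,0,0,0,6]]

```text
clock: 3.05
tool_pos: [0.4718, -0.3449, 0.0458]
orientation: [-179.9, -0.1, -84.2]
force: [-1.5, -0.8, 6.7]
opening: 0.068
gripper_force: 30.0
```

step_arm:
  moves:
    - [[0,0,2.6,0,6],[0,0,2.5,0,6],[0,0,2.5,0,6],[2.2,3.1,0,0,6],[2.2,3.1,0,0,6],[2.2,3.1,0,0,6],[2.2,3.1,0,0,6],[2.3,3.1,0,0,6],[0,0,0,0,6],[0,0,0,0,6]]

```text
clock: 4.05
tool_pos: [0.5825, -0.1885, 0.1202]
orientation: [180.0, 0.0, -84.2]
force: [-0.3, 0.2, -1.7]
opening: 0.0677
gripper_force: 30.0
```

Run:
```python
from h import *
from plant import ctrl
_,p=cloud("scene"); _,q=cloud("top")
a=cv2.resize(p[120:300,200:440],None,fx=2.2,fy=2.2,interpolation=3); b=cv2.resize(q[100:280,270:510],None,fx=1.0*2.2,fy=2.2,interpolation=3)
cv2.imwrite("pics/a1.png",np.hstack([a[:,:400],b[:,:400]]))
o=ctrl.get_obs(); print(o["tool_pos"],o["force"],o["moment"],o["opening"])
```

```text
[ 0.58175501 -0.18982532  0.12035233] [-1.46550754  0.43270343 -1.90543375] [-0.02533522  0.14789425  0.05966148] 0.0682892751420784
```

View pics/a1.png

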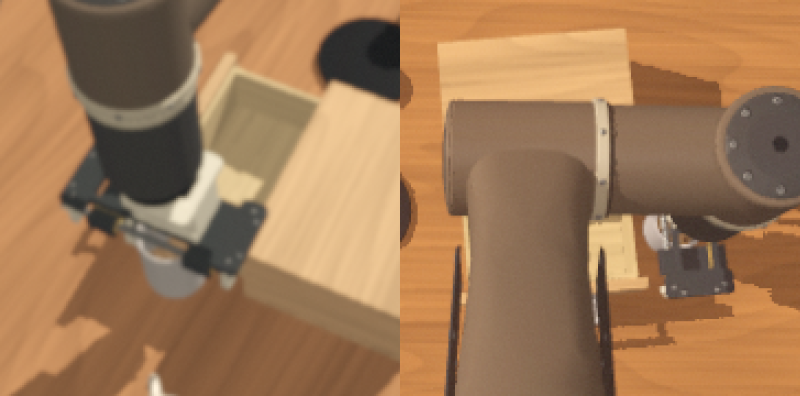

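step_arm:
  moves:
    - [[0.15,0.84,0,0,6],[0.15,0.72,0,0,6],[0,0,0,0,6],[-0.04,0.43,0.25,0,6],[-0.04,0.43,0.26,0,6],[-0.05,0.47,0.18,0,6],[-0.05,0.46,0.18,0,6],[0,0,0,0,6]]

```text
clock: 4.95
tool_pos: [0.5833, -0.1569, 0.1297]
orientation: [180.0, -0.1, -84.3]
force: [-0.1, -5.1, -2.1]
opening: 0.0673
gripper_force: 30.0
```

Run:
```python
from h import *
from plant import ctrl
_,p=cloud("scene")
cv2.imwrite("pics/a2.png",cv2.resize(p[140:320,200:360],None,fx=3,fy=3,interpolation=3))
o=ctrl.get_obs(); print(o["tool_pos"],o["force"],o["moment"],o["opening"])
```

```text
[ 0.58342225 -0.15685801  0.12966521] [-0.88631816 -4.57080939 -0.06200967] [-2.00641689  0.32026234  0.01999054] 0.0669140247661406
```

View pics/a2.png

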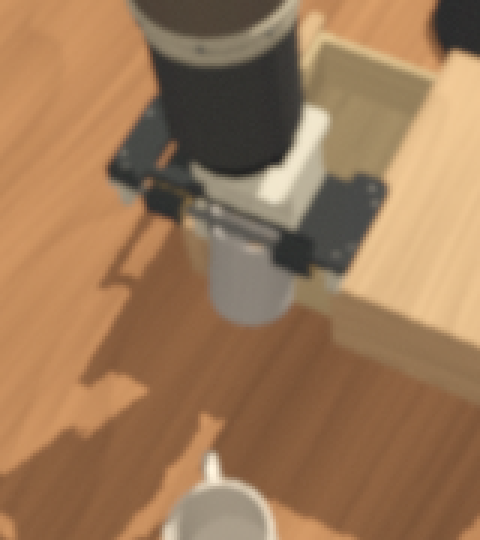

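step_arm:
  moves:
    - [[-0.05,0.5,0.1,0,6],[-0.05,0.5,0.09,0,6],[-0.05,0.5,0.02,0,6],[-0.05,0.5,0,0,6],[-0.05,0.5,-0.06,0,6],[-0.05,0.49,-0.1,0,6],[-0.05,0.47,-0.15,0,6],[-0.05,0.47,-0.18,0,6]]

```text
clock: 5.8
tool_pos: [0.5811, -0.1176, 0.1284]
orientation: [-179.8, -0.1, -84.2]
force: [-0.8, -4.2, 8.4]
opening: 0.066
gripper_force: 30.0
```

Run:
```python
from h import *
from plant import ctrl
_,p=cloud("scene")
cv2.imwrite("pics/a3.png",cv2.resize(p[140:320,200:360],None,fx=3,fy=3,interpolation=3))
o=ctrl.get_obs(); print(o["tool_pos"],o["force"],o["moment"],o["opening"])
```

```text
[ 0.58096438 -0.11705053  0.12817927] [-0.45292231 -4.07739995  6.06499517] [-1.64084365  0.27823092 -0.05259337] 0.06609105351425028
```

View pics/a3.png

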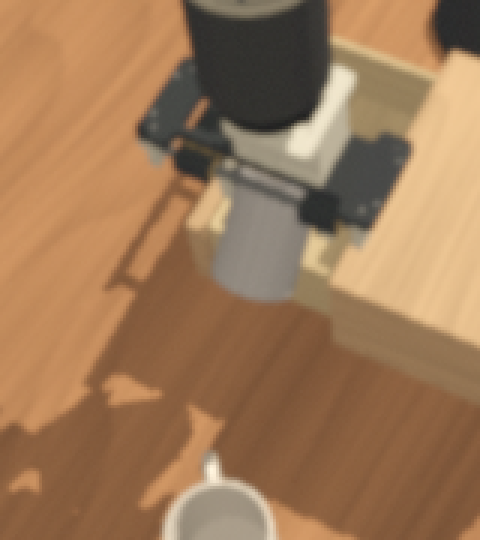

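step_arm:
  moves:
    - [[-0.04,0.43,-0.3,0,6],[-0.04,0.43,-0.3,0,6],[-0.04,0.4,-0.32,0,6],[-0.04,0.4,-0.33,0,6],[-0.03,0.32,-0.37,0,6],[-0.03,0.32,-0.38,0,6]]

```text
clock: 6.45
tool_pos: [0.5796, -0.0934, 0.1087]
orientation: [-179.7, -0.0, -84.2]
force: [-0.0, 1.6, 10.6]
opening: 0.0663
gripper_force: 30.0
```

Run:
```python
from h import *
from plant import ctrl
_,p=cloud("scene")
cv2.imwrite("pics/a4.png",cv2.resize(p[140:320,200:360],None,fx=3,fy=3,interpolation=3))
o=ctrl.get_obs(); print(o["tool_pos"],o["force"],o["moment"],o["opening"])
```

```text
[ 0.57944439 -0.09300373  0.10805575] [0.77468724 0.28347872 7.37215588] [-0.16486312 -0.18360813  0.03375908] 0.06636820157844343
```

View pics/a4.png

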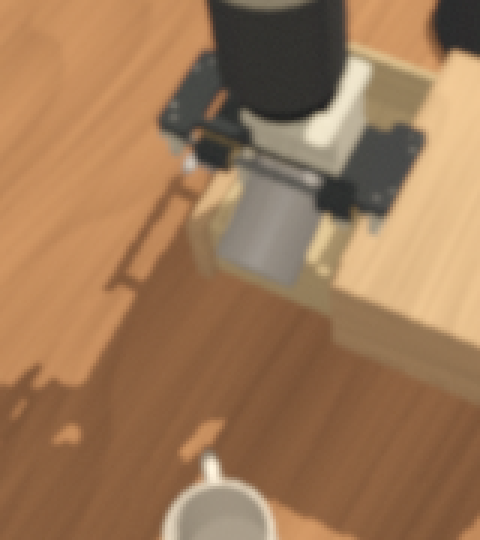

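step_arm:
  moves:
    - [[-0.17,0.2,-0.4,0,6],[-0.16,0.2,-0.4,0,6],[-0.02,0.16,-0.35,0,6],[-0.01,0.12,-0.35,0,6],[-0.01,0.1,-0.3,0,6],[-0.01,0.1,-0.3,0,6],[-0.01,0.1,-0.2,0,6],[0,0,0,0,6],[0,0,0,0,6],[0,0,0,0,6]]

```text
clock: 7.5
tool_pos: [0.5761, -0.0826, 0.0854]
orientation: [-179.7, 0.1, -84.2]
force: [0.4, 3.7, 6.8]
opening: 0.066
gripper_force: 30.0
```

Run:
```python
from h import *
from plant import ctrl
_,p=cloud("scene")
cv2.imwrite("pics/a5.png",cv2.resize(p[140:320,200:360],None,fx=3,fy=3,interpolation=3))
o=ctrl.get_obs(); print(o["tool_pos"],o["force"],o["moment"],o["opening"])
```

```text
[ 0.57609772 -0.08271491  0.08544283] [-0.32287855  5.19027294  6.64926627] [ 1.55373847 -0.0635636   0.09154717] 0.06613025502046727
```

View pics/a5.png

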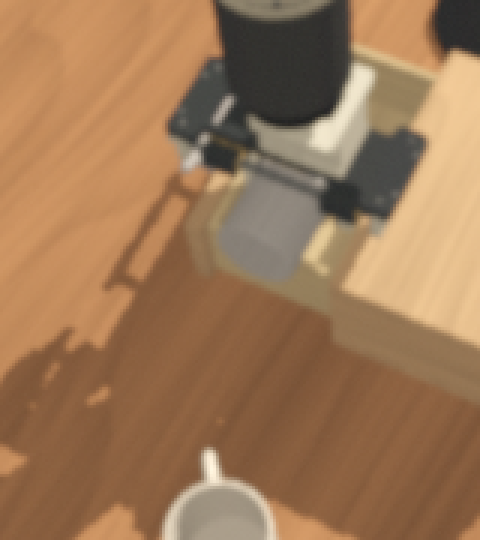

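step_arm:
  moves:
    - [[-0.05,0.5,0.8,0,6],[-0.05,0.5,0.8,0,6],[0,-0.6,0,0,6],[0,0.6,0,0,6],[0,-0.6,0,0,6],[0,0.6,0,0,6],[0,0,0.8,0,6],[0,0,0,0,6],[0,0,0,0,6],[0,0,0,0,6]]

```text
clock: 8.55
tool_pos: [0.5725, -0.074, 0.1075]
orientation: [-180.0, 0.0, -84.3]
force: [-0.5, 0.8, -2.0]
opening: 0.0659
gripper_force: 30.0
```

Run:
```python
from plant import ctrl
o=ctrl.get_obs(); print(o["tool_pos"],o["force"],o["moment"],o["opening"],o["clock"])
```

```text
[ 0.57248175 -0.07403076  0.10748357] [-0.54960175  0.82343718 -2.04457716] [ 0.09129183  0.12116042 -0.01007128] 0.06590130080649208 8.55
```

step_arm:
  moves:
    - [[0,0,2,0,6],[0,0,3,0,6],[0,0,3,0,6],[0,0,3,0,6],[0,0,0,0,6],[0,0,0,0,6]]

```text
clock: 9.15
tool_pos: [0.5725, -0.0739, 0.2178]
orientation: [-179.9, 0.0, -84.3]
force: [-0.8, 1.1, -2.1]
opening: 0.0662
gripper_force: 30.0
```

Run:
```python
from h import *
from plant import ctrl
f=[]
_,p=cloud("scene");_,q=cloud("top")
for i in range(8): f.append(ctrl.get_obs()["force"]); viewer.snapshot("top")
a=cv2.resize(p[110:290,210:390],None,fx=2.2,fy=2.2,interpolation=3); b=cv2.resize(q[110:290,260:440],None,fx=2.2,fy=2.2,interpolation=3)
cv2.imwrite("pics/a6.png",np.hstack([a,b])); print(np.mean(f,0))
```

```text
[-0.42342005 -0.04322442 -1.81748749]
```

View pics/a6.png

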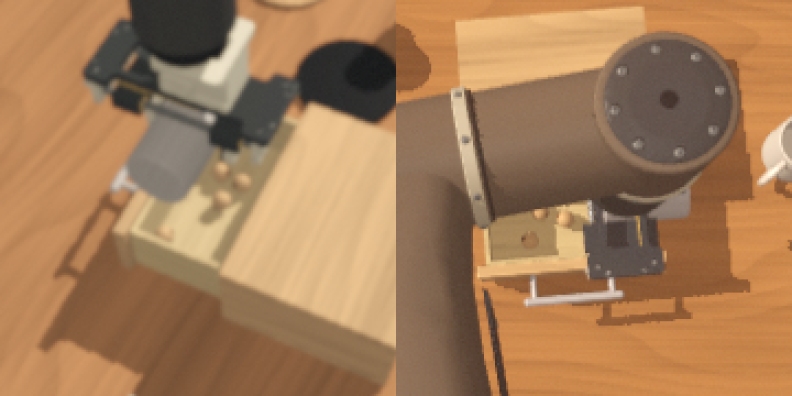

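step_arm:
  moves:
    - [[0,1,0,0,6],[0,1.2,0,0,6],[0,1.5,0,0,6],[0,1.5,0,0,6],[0,1.5,0,0,6],[0,1.5,0,0,6],[0,1.2,0,0,6],[0,0.6,0,0,6],[0,0,0,0,6]]

```text
clock: 10.55
tool_pos: [0.5725, 0.0269, 0.2174]
orientation: [180.0, 0.0, -84.2]
force: [-0.2, -0.3, -1.7]
opening: 0.0663
gripper_force: 30.0
```

Run:
```python
from h import *
Rz=R.from_euler("z",5.75,degrees=True).as_matrix(); O=np.array([.6308,-.0235,0])
a=[]
for n in("scene","top"):
    P,p=cloud(n,"b_"+n); L=(P-O)@Rz
    m=((L[...,2]>.032)&(L[...,2]<.06)&(L[...,0]>-.115)&(L[...,0]<.02)&(abs(L[...,1])<.098)).astype(np.uint8)
    k,l,st,ce=cv2.connectedComponentsWithStats(m)
    for i in range(1,k):
        if st[i,4]>8: print(n,ce[i].round(),st[i,4],np.median(L[l==i],0).round(3))
```

```text
scene [293. 193.] 273 [-0.113 -0.007  0.044]
scene [320. 192.] 58 [-0.045  0.032  0.043]
scene [310. 200.] 61 [-0.058 -0.003  0.042]
top [338. 210.] 20 [-0.065 -0.003  0.044]
top [362. 220.] 43 [-0.101 -0.073  0.045]
```

step_arm:
  moves:
    - [[1,2,0,0,6],[1.5,3,0,0,6],[1.5,3,0,0,6],[2,3,0,0,6],[2,3,0,0,6],[1.65,2.9,0,0,6],[0,0,0,0,6],[0,0,0,0,6]]

```text
clock: 11.45
tool_pos: [0.6692, 0.1955, 0.2163]
orientation: [179.9, -0.0, -84.3]
force: [-0.4, -0.7, -1.3]
opening: 0.0659
gripper_force: 30.0
```

Run:
```python
from h import *
Rz=R.from_euler("z",5.75,degrees=True).as_matrix(); O=np.array([.6308,-.0235,0])
a=[]
for n in("scene","top"):
    P,p=cloud(n); L=(P-O)@Rz
    m=((L[...,2]>.034)&(L[...,2]<.06)&(L[...,0]>-.112)&(L[...,0]<.02)&(abs(L[...,1])<.098)).astype(np.uint8)
    k,l,st,ce=cv2.connectedComponentsWithStats(m)
    for i in range(1,k):
        if st[i,4]>8: print(n,ce[i].round(),st[i,4],np.median(L[l==i],0).round(3))
    c=p[110:290,250:430] if n=="scene" else p[120:260,180:390]
    a.append(cv2.resize(c,(400,400 if n=="scene" else 267),interpolation=3))
a[1]=np.vstack([a[1],np.zeros((133,400,3),np.uint8)])
cv2.imwrite("pics/a7.png",np.hstack(a))
```

```text
scene [311. 170.] 48 [-0.099  0.088  0.043]
scene [320. 192.] 57 [-0.045  0.032  0.043]
scene [310. 200.] 58 [-0.058 -0.002  0.042]
scene [285. 216.] 46 [-0.098 -0.073  0.044]
top [325. 206.] 47 [-0.05   0.033  0.044]
top [337. 209.] 51 [-0.06  -0.001  0.042]
top [362. 220.] 43 [-0.101 -0.073  0.044]
top [308. 224.] 41 [-0.1    0.088  0.045]
```

View pics/a7.png

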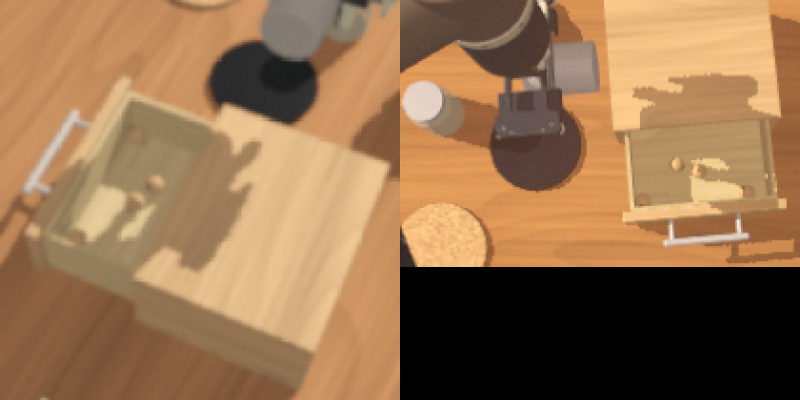

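step_arm:
  moves:
    - [[0.3,-3,0,0,6],[0.3,-3.5,0,0,6],[0.3,-3.5,0,0,6],[0.3,-3.4,0,0,6],[0,0,-3,0,6],[0,0,-2.6,0,6],[0,0,-1,0,6],[0,0,0,0,6],[0,0,0,0,6]]

```text
clock: 12.45
tool_pos: [0.6816, 0.0609, 0.1528]
orientation: [-179.9, -0.0, -84.3]
force: [0.8, -0.2, -0.4]
opening: 0.0661
gripper_force: 30.0
```

Run:
```python
from h import *
from plant import ctrl
f=[]
for i in range(20): viewer.snapshot("top"); f.append(ctrl.get_obs()["force"])
print(np.mean(f,0),np.std(f,0))
Rz=R.from_euler("z",5.75,degrees=True).as_matrix(); O=np.array([.6308,-.0235,0])
t=(ctrl.get_obs()["tool_pos"]-O)@Rz; print("tcp local",t)
for n in("top","scene"):
    P,_=cloud(n);L=((P-O)@Rz-t).reshape(-1,3)
    # cup side/bottom seen behind the fingers: points near the tool plane, towards -y
    q=L[(abs(L[:,0])<.03)&(L[:,1]<-.042)&(L[:,1]>-.11)&(L[:,2]+t[2]>.122)&(L[:,2]<.09)]
    for y in np.arange(-.1,-.04,.01):
        w=q[abs(q[:,1]-y)<.005]; 
        if len(w): print(n,round(y,3),len(w),np.percentile(w[:,2],[5,50,95]).round(3))
```

```text
[ 0.06466384 -0.01287716 -1.47578074] [0.45644402 0.7357124  0.47137449]
tcp local [0.05840412 0.07901277 0.15142621]
top -0.08 50 [0.059 0.072 0.078]
top -0.07 89 [0.06  0.072 0.078]
top -0.06 88 [0.059 0.073 0.078]
top -0.05 83 [0.058 0.072 0.077]
scene -0.08 380 [0.018 0.048 0.074]
scene -0.07 95 [0.061 0.074 0.078]
scene -0.06 90 [0.063 0.073 0.078]
scene -0.05 83 [0.063 0.073 0.077]
```

Run:
```python
from h import *
from plant import ctrl
np.set_printoptions(precision=3,suppress=True)
Rz=R.from_euler("z",5.75,degrees=True).as_matrix(); O=np.array([.6308,-.0235,0])
t=(ctrl.get_obs()["tool_pos"]-O)@Rz
for n in("top","scene"):
    P,p=cloud(n);L=(P-O)@Rz-t
    m=(abs(L[...,0])<.034)&(L[...,1]<-.02)&(L[...,1]>-.13)&(L[...,2]+t[2]>.122)&(L[...,2]<.10)
    q=L[m]; c=p[m]
    for y in np.arange(-.12,-.02,.01):
        w=(abs(q[:,1]-y)<.005); a=w&(abs(q[:,0])<.008)
        if a.sum(): print(n,round(y,3),a.sum(),np.percentile(q[a,2],[5,50,95]),"x",q[w,0].min(),q[w,0].max(),c[a].mean(0).round())
    b=(q[:,1]<-.07)&(q[:,2]<.07)&(abs(q[:,0])<.01)
    if b.sum()>9: print(n,"bottom face y vs z",np.polyfit(q[b,2],q[b,1],1),q[b,2].min(),q[b,2].max())
cv2.imwrite("pics/a8.png",cv2.resize(p[70:250,290:490],None,fx=3,fy=3,interpolation=3))
```

```text
top -0.11 1 [-0.029 -0.029 -0.029] x 0.0022577820124468836 0.0022577820124468836 [ 87. 130. 175.]
top -0.08 12 [0.073 0.076 0.08 ] x -0.032486907749800946 0.02775739272271239 [129. 148. 173.]
top -0.07 24 [0.074 0.077 0.079] x -0.032789366796242995 0.029863933671054436 [134. 144. 163.]
top -0.06 25 [0.073 0.075 0.078] x -0.03278134513379548 0.03185991055956889 [133. 144. 162.]
top -0.05 28 [0.071 0.076 0.078] x -0.03322874707158027 0.03342479259715008 [133. 144. 162.]
top -0.04 22 [0.074 0.075 0.078] x -0.031718406682603804 0.014368460765530715 [130. 140. 158.]
top -0.03 5 [0.071 0.077 0.085] x -0.03266483167260707 -0.0014231876443169325 [ 97. 107. 125.]
scene -0.08 118 [0.017 0.047 0.076] x -0.032616279514719806 0.03397947519409598 [117. 126. 134.]
scene -0.07 26 [0.074 0.076 0.078] x -0.029552064386170314 0.03378535520696311 [124. 134. 141.]
scene -0.06 23 [0.074 0.076 0.078] x -0.03016882370193043 0.03397274867573875 [123. 133. 141.]
scene -0.05 20 [0.074 0.076 0.079] x -0.030879503135149405 0.03384125387653971 [123. 132. 140.]
scene -0.04 25 [0.073 0.075 0.077] x -0.02974980359207923 0.033890845873787566 [122. 132. 140.]
scene -0.03 41 [0.074 0.078 0.085] x -0.0338962903287809 0.03398542833116978 [100. 108. 113.]
scene bottom face y vs z [ 0.039 -0.081] 0.012086768989257035 0.0694989264129025
```

View pics/a8.png

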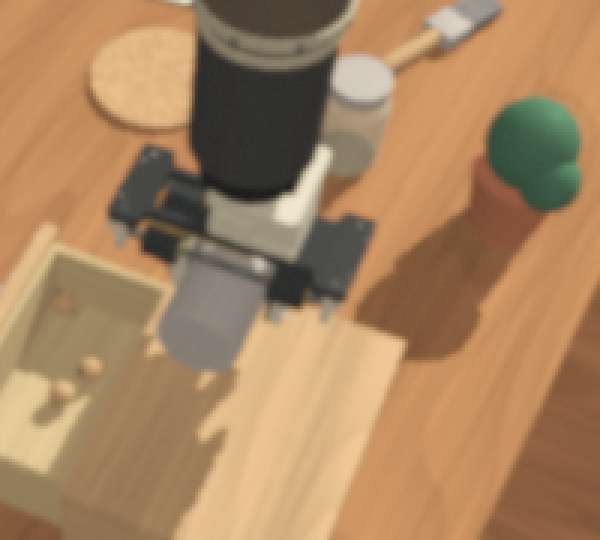

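step_arm:
  moves:
    - [[-0.2,2,0,0,6],[-0.26,2.6,0,0,6],[-0.2,2,0,0,6],[0,0,-1.5,0,6],[0,0,-1.5,0,6],[0,0,-1.2,0,6],[0,0,-0.2,0,6],[0,0,-0.1,0,6],[0,0,0,0,6],[0,0,0,0,6]]

```text
clock: 14.65
tool_pos: [0.6746, 0.1268, 0.1083]
orientation: [-179.9, 0.0, -84.3]
force: [-7.0, 2.7, 14.8]
opening: 0.0659
gripper_force: 30.0
```

step_arm:
  moves:
    - [[0,0,-0.1,0,6],[0,0,-0.1,0,6],[0,0,0,0,6]]

```text
clock: 14.95
tool_pos: [0.6747, 0.1269, 0.1081]
orientation: [-179.9, 0.0, -84.3]
force: [-12.0, 4.0, 25.8]
opening: 0.066
gripper_force: 30.0
```

step_arm:
  moves:
    - [[0,0,0.2,0,6],[0,0,0.1,0,6],[0,0,0,0,7],[0,0,0,0,7],[0,0,0,0,7.4],[0,0,0,0,7.8],[0,0,0,0,7.8],[0,0,0,0,7.8]]

```text
clock: 15.75
tool_pos: [0.6757, 0.1259, 0.1083]
orientation: [-179.9, -0.0, -84.3]
force: [0.0, -1.8, 6.7]
opening: 0.0783
gripper_force: 0.0
```

```bash
cat > cup.py <<'E'
from h import *
from plant import ctrl
np.set_printoptions(precision=3,suppress=True)
Rz=R.from_euler("z",5.75,degrees=True).as_matrix(); O=np.array([.6308,-.0235,0])
o=ctrl.get_obs();t=(o["tool_pos"]-O)@Rz; print("tcp local",t,o["force"],o["opening"],o["clock"])
for n in("top","scene"):
    P,p=cloud(n);L=(P-O)@Rz
    d=L-t
    m=(abs(d[...,0])<.05)&(d[...,1]<-.02)&(d[...,1]>-.13)&(L[...,2]>.122)&(d[...,2]<.10)
    q=L[m]
    for y in np.arange(-.12,-.02,.01)+t[1]:
        w=(abs(q[:,1]-y)<.005)
        if w.sum(): print(n,round(y-t[1],3),w.sum(),"zmax",np.percentile(q[w,2],95),"x",np.percentile(q[w,0],[3,97]))
E
python3 cup.py
```

```text
tcp local [0.06  0.144 0.108] [ 0.018 -1.779  6.679] 0.07826781426756316 15.75
top -0.09 1 zmax 0.1226755952401759 x [0.082 0.082]
top -0.08 70 zmax 0.18767388581999606 x [0.027 0.087]
top -0.07 89 zmax 0.1866634031334291 x [0.028 0.086]
top -0.06 93 zmax 0.18687992690941574 x [0.027 0.089]
top -0.05 90 zmax 0.1862155093974475 x [0.027 0.087]
top -0.04 89 zmax 0.1972420190879809 x [0.013 0.082]
top -0.03 71 zmax 0.19992195011391523 x [0.011 0.061]
scene -0.08 349 zmax 0.18315707478592616 x [0.032 0.09 ]
scene -0.07 91 zmax 0.18848485432573647 x [0.031 0.093]
scene -0.06 89 zmax 0.18635898684346985 x [0.032 0.093]
scene -0.05 90 zmax 0.1855913539237443 x [0.032 0.094]
scene -0.04 124 zmax 0.1983674037136794 x [0.012 0.108]
scene -0.03 191 zmax 0.1982707365709065 x [0.013 0.105]
```

step_arm:
  moves:
    - [[0,0,1.2,0,8],[0,0,1,0,8],[0.06,-0.6,0,0,8],[0.06,-0.6,0,0,8],[0,0,0,0,8],[0,0,0,0,6],[0,0,0,0,6],[0,0,0,0,6],[0,0,0,0,6],[0,0,0,0,6]]

```text
clock: 16.85
tool_pos: [0.6755, 0.115, 0.1292]
orientation: [180.0, -0.0, -84.3]
force: [0.4, -0.3, -1.0]
opening: 0.0686
gripper_force: 29.4
```

step_arm:
  moves:
    - [[0,0,0,0,6],[0,0,1,0,6],[0,0,1.5,0,6],[0,0,1.5,0,6],[0,0,0,0,6],[0,0,0,0,6]]

```text
clock: 17.45
tool_pos: [0.6759, 0.1152, 0.1705]
orientation: [-179.9, 0.1, -84.3]
force: [0.5, -0.2, -1.2]
opening: 0.0689
gripper_force: 29.3
```

```bash
python3 cup.py
```

```text
tcp local [0.059 0.133 0.17 ] [ 0.493 -0.162 -1.219] 0.06888563835792291 17.45
top -0.11 1 zmax 0.12203547978962348 x [0.042 0.042]
top -0.07 72 zmax 0.223350866646766 x [0.021 0.084]
top -0.06 100 zmax 0.22392516252815967 x [0.021 0.083]
top -0.05 99 zmax 0.22504534718205108 x [0.022 0.081]
top -0.04 105 zmax 0.26096303290640116 x [0.013 0.084]
top -0.03 84 zmax 0.2634033377214138 x [0.01 0.07]
scene -0.07 371 zmax 0.2204957633878154 x [0.025 0.084]
scene -0.06 105 zmax 0.22307120651810666 x [0.025 0.087]
scene -0.05 99 zmax 0.22346398419794183 x [0.028 0.089]
scene -0.04 175 zmax 0.25941906517942603 x [0.01  0.106]
scene -0.03 259 zmax 0.2677225589777123 x [0.013 0.103]
```

step_arm:
  moves:
    - [[-0.2,2.2,0,0,6],[-0.3,2.8,0,0,6],[-0.28,2.76,0,0,6],[0,0,-3,0,6],[0,0,-3,0,6],[0,0,-3,0,6],[0,0,-2.4,0,6],[0,0,0,0,6],[0,0,0,0,6]]

```text
clock: 18.45
tool_pos: [0.6677, 0.1923, 0.0551]
orientation: [179.9, -0.1, -84.3]
force: [-0.5, 0.1, -0.1]
opening: 0.0687
gripper_force: 29.3
```

step_arm:
  moves:
    - [[0.05,-0.5,0,0,6],[0.05,-0.5,0,0,6],[0.03,-0.3,0,0,6],[0.02,-0.2,0,0,6],[0,0,0,0,6]]

```text
clock: 18.95
tool_pos: [0.6697, 0.1803, 0.0564]
orientation: [-179.8, 0.2, -84.3]
force: [-2.9, 11.3, -3.1]
opening: 0.0683
gripper_force: 29.2
```

step_arm:
  moves:
    - [[0.02,-0.2,0.33,0,6],[0.02,-0.2,0.33,0,6],[0.02,-0.2,0.3,0,6],[0.02,-0.2,0.3,0,6],[0.02,-0.22,0.28,0,6],[0.02,-0.22,0.28,0,6],[0.03,-0.24,0.26,0,6],[0.03,-0.24,0.26,0,6],[0,0,0,0,6]]

```text
clock: 19.85
tool_pos: [0.6664, 0.1704, 0.0766]
orientation: [179.8, 0.7, -84.3]
force: [-21.6, 42.2, -10.2]
opening: 0.0669
gripper_force: 30.4
```

```bash
cat > cup2.py <<'E'
from h import *
from plant import ctrl
np.set_printoptions(precision=3,suppress=True)
Rz=R.from_euler("z",5.75,degrees=True).as_matrix(); O=np.array([.6308,-.0235,0])
o=ctrl.get_obs();t=(o["tool_pos"]-O)@Rz; print("tcp local",t,o["force"],o["opening"],o["clock"])
for n in("top","scene"):
    P,p=cloud(n);d=(P-O)@Rz-t
    m=(abs(d[...,0])<.01)&(abs(d[...,1])<.1)&(d[...,2]<.075)&(d[...,2]+t[2]>.02)&(d[...,1]+t[1]>.128)
    q=d[m]; i=np.argsort(q[:,1]); print(n,len(q)); print(q[i][::max(1,len(q)//14),1:].T)
E
python3 cup2.py
```

```text
tcp local [0.055 0.189 0.077] [-21.57   42.195 -10.177] 0.06685805239503584 19.85
top 74
[[-0.061 -0.059 -0.056 -0.053 -0.053 -0.05  -0.048 -0.045 -0.044 -0.042
  -0.039 -0.037 -0.034 -0.033 -0.031]
 [ 0.034  0.038  0.036  0.036  0.038  0.035  0.04   0.042  0.039  0.041
   0.038  0.043  0.042  0.043  0.044]]
scene 155
[[-0.06  -0.055 -0.051 -0.047 -0.042 -0.038 -0.035 -0.031 -0.025 -0.022
  -0.017 -0.014 -0.009  0.004  0.009]
 [ 0.038  0.036  0.039  0.038  0.037  0.039  0.042  0.043  0.042  0.043
   0.045  0.043  0.044  0.047  0.049]]
```

step_arm:
  moves:
    - [[-0.1,1,-0.1,0,6],[-0.1,1,0,0,6],[0,0.4,0,0,6],[0,0,3,0,6],[0,0,3.5,0,6],[0,0,3.5,0,6],[0.1,-3,2,0,6],[0.2,-3.5,0,0,6],[0.2,-3.5,0,0,6],[0,0,0,0,6]]

```text
clock: 20.95
tool_pos: [0.6742, 0.0794, 0.1989]
orientation: [-180.0, -0.0, -84.5]
force: [0.4, -0.1, -0.9]
opening: 0.0671
gripper_force: 29.7
```

```bash
sed -i 's/>.128)/>-.2)/; s/+t\[2\]>.02/+t[2]>.122/' cup2.py; python3 cup2.py
```

```text
tcp local [0.053 0.098 0.199] [ 0.354 -0.068 -0.916] 0.06711532447188931 20.95
top 114
[[-0.065 -0.063 -0.06  -0.058 -0.055 -0.052 -0.05  -0.047 -0.045 -0.042
  -0.039 -0.037 -0.034 -0.013  0.039]
 [ 0.03   0.033  0.038  0.036  0.038  0.037  0.039  0.039  0.038  0.041
   0.042  0.04   0.044  0.047 -0.006]]
scene 307
[[-0.063 -0.059 -0.057 -0.055 -0.053 -0.05  -0.047 -0.043 -0.038 -0.032
  -0.025 -0.019 -0.013 -0.007  0.007]
 [ 0.032  0.033  0.033  0.033  0.036 -0.015 -0.018  0.04   0.039  0.041
   0.043  0.044  0.044  0.043  0.048]]
```

step_arm:
  moves:
    - [[0,0,-2.5,0,6],[0,0,-1.6,0,6],[0,0,-0.8,0,6],[0,0,-0.2,0,6],[0,0,0,0,6],[0,0,0,0,7],[0,0,0,0,7.4],[0,0,0,0,8],[0,0,0,0,8],[0,0,0,0,8]]

```text
clock: 22.05
tool_pos: [0.6742, 0.0844, 0.1471]
orientation: [-180.0, 0.0, -84.3]
force: [0.3, 0.3, 0.4]
opening: 0.08
gripper_force: 0.1
```

step_arm:
  moves:
    - [[0,0,-0.8,0,8],[0,0,-0.9,0,8],[0,0,0,0,8],[0,0,0,0,8]]

```text
clock: 22.45
tool_pos: [0.6739, 0.0842, 0.1291]
orientation: [179.9, -0.0, -84.3]
force: [0.6, -0.2, 0.2]
opening: 0.0803
gripper_force: 0.0
```

```bash
python3 cup2.py; python3 cup.py|grep scene
```

```text
tcp local [0.054 0.103 0.129] [ 0.636 -0.175  0.21 ] 0.08026493189125733 22.45
top 54
[[-0.048 -0.046 -0.045 -0.045 -0.043 -0.042 -0.04  -0.04  -0.038 -0.037
  -0.037 -0.035 -0.034  0.036  0.038  0.041  0.041  0.044]
 [ 0.052  0.052  0.052  0.052  0.053  0.052  0.053  0.052  0.051  0.055
   0.05   0.054  0.052  0.053  0.052  0.051  0.052  0.053]]
scene 234
[[-0.048 -0.046 -0.046 -0.045 -0.045 -0.044 -0.044 -0.043 -0.038 -0.033
  -0.026 -0.021 -0.016  0.001  0.006]
 [ 0.001  0.023  0.01   0.036  0.018  0.051  0.027  0.019  0.055  0.055
   0.051  0.052  0.054  0.052  0.053]]
scene -0.12 1 zmax 0.12255928776255631 x [0.087 0.087]
scene -0.05 179 zmax 0.17923199911829454 x [0.024 0.08 ]
scene -0.04 235 zmax 0.21287167919910843 x [0.008 0.1  ]
scene -0.03 230 zmax 0.2201663940966737 x [0.009 0.099]
```

step_arm:
  moves:
    - [[-0.15,1.5,0,0,8],[-0.15,1.48,0,0,8],[0,0,0,0,8],[0,0,0,0,6],[0,0,0,0,6],[0,0,0,0,6],[0,0,0,0,6],[0,0,0,0,6],[0,0,0,0,6]]

```text
clock: 23.55
tool_pos: [0.6712, 0.114, 0.1299]
orientation: [-180.0, 0.0, -84.3]
force: [-0.2, 1.3, -0.9]
opening: 0.0688
gripper_force: 29.8
```

step_arm:
  moves:
    - [[0,0,1.5,0,6],[0,0,2,0,6],[-0.2,2,0,0,6],[-0.3,3,0,0,6],[-0.3,3,0,0,6],[0,0,-2,0,6],[0,0,-2,0,6],[0,0,0,0,6],[0,0,0,0,6]]

```text
clock: 24.45
tool_pos: [0.6631, 0.1944, 0.1252]
orientation: [180.0, -0.0, -84.2]
force: [0.3, 0.3, 0.1]
opening: 0.0681
gripper_force: 29.8
```

```bash
sed -i 's/+t\[2\]>.122/+t[2]>.06/; s/+t\[1\]>-.2/+t[1]>.126/' cup2.py; python3 cup2.py
```

```text
tcp local [0.054 0.214 0.125] [0.335 0.315 0.115] 0.06813293918841397 24.45
top 149
[[-0.08  -0.079 -0.075 -0.072 -0.069 -0.064 -0.061 -0.056 -0.053 -0.05
  -0.046 -0.042 -0.037 -0.034 -0.031]
 [ 0.041  0.007  0.051  0.05   0.054  0.052  0.054  0.052  0.052  0.051
   0.054  0.052  0.051  0.053  0.049]]
scene 301
[[-0.087 -0.079 -0.077 -0.077 -0.076 -0.075 -0.073 -0.064 -0.056 -0.047
  -0.038 -0.029 -0.02  -0.012  0.009]
 [-0.01   0.049  0.046  0.016  0.004  0.019  0.051  0.054  0.05   0.053
   0.053  0.049  0.052  0.053  0.052]]
```

step_arm:
  moves:
    - [[0.06,-0.6,-0.1,0,6],[0.06,-0.6,0,0,6],[0.02,-0.2,0,0,6],[0,0,0,0,6],[0.03,-0.25,0.67,0,6],[0.03,-0.35,0.63,0,6],[0.04,-0.4,0.6,0,6],[0.04,-0.42,0.56,0,6]]

```text
clock: 25.35
tool_pos: [0.6662, 0.1674, 0.1501]
orientation: [-179.9, 0.2, -84.2]
force: [-2.3, 5.0, 1.8]
opening: 0.0685
gripper_force: 29.9
```

```bash
sed -i 's/-.2)/.09)/' cup2.py; python3 cup2.py
```

```text
tcp local [0.054 0.186 0.15 ] [-2.331  4.977  1.84 ] 0.06851778312122303 25.35
top 111
[[-0.059 -0.057 -0.054 -0.052 -0.049 -0.047 -0.044 -0.041 -0.039 -0.036
  -0.034 -0.031 -0.021  0.015  0.019  0.023]
 [ 0.032  0.032  0.034  0.035  0.037  0.038  0.037  0.04   0.044  0.041
   0.041  0.047  0.049 -0.007 -0.005 -0.005]]
scene 178
[[-0.06  -0.058 -0.054 -0.051 -0.048 -0.044 -0.04  -0.037 -0.033 -0.03
  -0.025 -0.022 -0.018 -0.016 -0.011]
 [-0.035  0.029  0.033  0.032  0.035  0.034  0.041  0.039  0.042  0.044
   0.046  0.045  0.046  0.049  0.049]]
```

step_arm:
  moves:
    - [[0.04,-0.45,0.48,0,6],[0.05,-0.5,0.45,0,6],[0.06,-0.57,0.42,0,6],[0.06,-0.58,0.39,0,6],[0.06,-0.64,0.33,0,6],[0.06,-0.65,0.28,0,6],[0.07,-0.68,0.2,0,6],[0.07,-0.69,0.15,0,6]]

```text
clock: 26.25
tool_pos: [0.6713, 0.118, 0.1762]
orientation: [-179.9, 0.0, -84.3]
force: [0.6, 5.3, 2.3]
opening: 0.0682
gripper_force: 29.9
```

```bash
sed -i 's/>.126/>.0/; s/>.06/>.12/' cup2.py; python3 cup2.py
```

```text
tcp local [0.054 0.137 0.176] [0.559 5.336 2.298] 0.06819816138286236 26.25
top 179
[[-0.092 -0.062 -0.057 -0.054 -0.049 -0.045 -0.041 -0.037 -0.033 -0.003
   0.003  0.008  0.012  0.017  0.022]
 [-0.053 -0.026 -0.014 -0.008  0.001  0.005  0.011  0.024  0.03  -0.045
  -0.04  -0.027 -0.021 -0.012 -0.002]]
scene 322
[[-0.064 -0.06  -0.056 -0.052 -0.048 -0.045 -0.041 -0.037 -0.034 -0.03
  -0.027 -0.024  0.022  0.027]
 [-0.025 -0.025 -0.013 -0.016 -0.     0.008  0.012  0.013  0.027  0.032
   0.042  0.042 -0.001 -0.005]]
```

step_arm:
  moves:
    - [[0.07,-0.65,0.08,0,6],[0.07,-0.7,0.02,0,6],[0.07,-0.71,-0.04,0,6],[0.07,-0.7,-0.08,0,6],[0.07,-0.69,-0.15,0,6],[0.07,-0.69,-0.2,0,6],[0,0,0,0,6]]

```text
clock: 27.05
tool_pos: [0.6754, 0.0756, 0.172]
orientation: [-179.9, -0.0, -84.3]
force: [1.7, 1.8, 4.5]
opening: 0.0678
gripper_force: 29.6
```

```bash
python3 cup2.py
```

```text
tcp local [0.054 0.094 0.172] [1.713 1.813 4.54 ] 0.0678029661821578 27.05
top 62
[[-0.033 -0.033 -0.013 -0.01  -0.007 -0.004 -0.001  0.001  0.004  0.007
   0.01   0.012  0.015  0.018  0.021  0.027]
 [-0.017 -0.018 -0.049 -0.049 -0.051 -0.047 -0.051 -0.051 -0.05  -0.052
  -0.051 -0.051 -0.052 -0.049 -0.05  -0.05 ]]
scene 272
[[-0.089 -0.032 -0.031 -0.03  -0.03  -0.029 -0.029 -0.029 -0.028 -0.027
   0.031  0.032  0.033  0.034  0.035]
 [-0.052 -0.051  0.031 -0.042 -0.02   0.002  0.016 -0.022  0.008  0.034
  -0.006 -0.026 -0.008 -0.028 -0.032]]
```

step_arm:
  moves:
    - [[0,0,2,0,6],[0,0,2,0,6],[-1.5,2.1,0,0,6],[-3,3.9,0,0,6],[-3,3.9,0,0,6],[-3,3.9,0,0,6],[-3,3.9,0,0,6],[-3,3.9,0,0,6],[-3,3.9,0,0,6],[-2.5,3.2,0,0,6]]

```text
clock: 28.15
tool_pos: [0.4522, 0.3634, 0.2102]
orientation: [179.8, -0.2, -84.3]
force: [0.9, -0.2, -1.4]
opening: 0.0672
gripper_force: 29.7
```

step_arm:
  moves:
    - [[-1.5,1.7,0,0,6],[0,0,0,0,6],[0,0,-3,0,6],[0,0,-3,0,6],[0,0,-3,0,6],[0,0,-3,0,6],[0,0,0,0,6],[0,0,0,0,6],[0,0,0,0,6]]

```text
clock: 29.05
tool_pos: [0.4406, 0.3811, 0.0931]
orientation: [-179.9, 0.0, -84.3]
force: [0.5, 0.5, -0.9]
opening: 0.0676
gripper_force: 29.7
```

step_arm:
  moves:
    - [[0,0,-1,0,6],[0,0,-1,0,6],[0,0,-0.4,0,6],[0,0,-0.2,0,6],[0,0,-0.2,0,6],[0,0,-0.1,0,6],[0,0,0,0,6]]

```text
clock: 29.75
tool_pos: [0.4397, 0.38, 0.0649]
orientation: [-180.0, -0.1, -84.2]
force: [-6.7, -7.4, 20.7]
opening: 0.0675
gripper_force: 29.7
```

step_arm:
  moves:
    - [[0,0,-0.1,0,6],[0,0,-0.1,0,6],[0,0,0,0,6]]

```text
clock: 30.05
tool_pos: [0.4404, 0.3801, 0.0645]
orientation: [-179.9, -0.1, -84.2]
force: [-7.8, -10.5, 30.8]
opening: 0.0673
gripper_force: 29.8
```

step_arm:
  moves:
    - [[0,0,0.2,0,6],[0,0,0.1,0,6.6],[0,0,0,0,7],[0,0,0,0,7.4],[0,0,0,0,8],[0,0,0,0,8.7],[0,0,0,0,8.7],[0,0,0,0,8.7],[0,0,0,0,8.7]]

```text
clock: 30.95
tool_pos: [0.4398, 0.381, 0.0637]
orientation: [180.0, -0.0, -84.3]
force: [-0.2, -0.0, -0.3]
opening: 0.0868
gripper_force: 0.0
```

step_arm:
  moves:
    - [[0,0,2,0,8.7],[0,0,3,0,8.7],[0,0,4,0,8.7],[0,0,4,0,8.7],[-1,-4,1,0,6],[-1,-4,0,0,4],[-1,-4,0,0,2],[-1,-4,0,0,0],[-1,-4,0,0,0],[0,0,0,0,0]]

```text
clock: 31.95
tool_pos: [0.388, 0.1772, 0.204]
orientation: [180.0, 0.0, -84.4]
force: [0.1, 1.2, 0.3]
opening: 0.0441
gripper_force: 0.0
```

Run:
```python
from h import *
from plant import ctrl
np.set_printoptions(precision=3,suppress=True)
print(ctrl.get_obs()["tool_pos"],ctrl.get_obs()["clock"],ctrl.get_obs()["opening"])
for n in("top","scene"):
    P,p=cloud(n);D=P-np.array([.4401,.381,0])
    m=(np.hypot(D[...,0],D[...,1])<.06)&(P[...,2]>.03)&(P[...,2]<.13)
    q=P[m]; r=q[(q[:,2]>.088)]
    print(n,len(q),q[:,2].max(),len(r),cv2.minEnclosingCircle(r[:,:2].astype(np.float32)),np.polyfit(r[:,0],r[:,2],1),np.polyfit(r[:,1],r[:,2],1))
    Rz=R.from_euler("z",5.75,degrees=True).as_matrix(); L=(P-np.array([.6308,-.0235,0]))@Rz
    b=((L[...,2]>.034)&(L[...,2]<.06)&(L[...,0]>-.112)&(L[...,0]<.02)&(abs(L[...,1])<.098)).astype(np.uint8)
    k,l,st,ce=cv2.connectedComponentsWithStats(b)
    for i in range(1,k):
        if st[i,4]>8: print(" bead",st[i,4],np.median(L[l==i],0))
    h=(L[...,2]>.07)&(L[...,2]<.088)&(L[...,0]<-.155)&(L[...,0]>-.2)&(abs(L[...,1])<.05); print(" handle",h.sum(),np.median(L[h],0))
```

```text
[0.388 0.177 0.204] 31.95 0.04408908495974416
top 231 0.10353931932836047 79 ((0.44075021147727966, 0.37995126843452454), 0.03379746153950691) [0.044 0.077] [-0.002  0.098]
 bead 47 [-0.049  0.033  0.043]
 bead 48 [-0.06  -0.001  0.043]
 bead 43 [-0.1   -0.073  0.043]
 bead 40 [-0.101  0.089  0.044]
 handle 145 [-0.17   0.001  0.082]
scene 583 0.10514667150498802 159 ((0.44050148129463196, 0.3796292245388031), 0.03637494891881943) [-0.013  0.102] [0.002 0.095]
 bead 48 [-0.098  0.089  0.042]
 bead 55 [-0.046  0.031  0.043]
 bead 59 [-0.057 -0.003  0.042]
 bead 46 [-0.098 -0.073  0.043]
 handle 146 [-0.168 -0.001  0.082]
```

Run:
```python
from h import *
np.set_printoptions(precision=3,suppress=True)
for n in("top","scene"):
    P,p=cloud(n)
    m=((P[...,2]>.013)&(P[...,2]<.035)).astype(np.uint8)
    k,l,st,ce=cv2.connectedComponentsWithStats(m)
    for i in range(1,k):
        c=np.median(P[l==i],0)
        if 12<st[i,4]<120 and max(st[i,2:4])<16 and .1<c[0]<1 and abs(c[1])<.8: print(n,ce[i].round(),st[i,2:5],c)
    c=(np.hypot(P[...,0]-.4405,P[...,1]-.38)<.024)&(P[...,2]<.095)
    print("in cup z",np.percentile(P[c][:,2],[0,25,50,75,100]) if c.any() else None)
```

```text
top [259. 164.] [ 7  8 42] [0.709 0.211 0.022]
top [274. 167.] [ 8  7 43] [0.7   0.164 0.022]
top [439. 190.] [12  4 19] [ 0.636 -0.346  0.025]
top [195. 245.] [12 10 51] [0.455 0.4   0.017]
top [209. 244.] [ 7  8 16] [0.46  0.352 0.027]
in cup z [0.009 0.012 0.014 0.016 0.02 ]
scene [395. 164.] [ 8  7 43] [0.712 0.207 0.02 ]
in cup z None
```

Run:
```python
from h import *
np.set_printoptions(precision=3,suppress=True)
P,p=cloud("top"); S,_=cloud("scene")
h=cv2.cvtColor(p,cv2.COLOR_BGR2HSV)
m=(h[...,2]<75)&(abs(P[...,2]-.006)<.006)&(P[...,0]>.45)&(P[...,0]<.75)&(P[...,1]>.08)&(P[...,1]<.36)
k,l,st,ce=cv2.connectedComponentsWithStats(m.astype(np.uint8)); i=1+st[1:,4].argmax()
print("black",cv2.minEnclosingCircle(P[l==i][:,:2].astype(np.float32)),np.median(P[l==i],0),st[i])
for n,Q in(("top",P),("scene",S)):
  for c in((.709,.211),(.700,.164)):
    q=Q[(np.hypot(Q[...,0]-c[0],Q[...,1]-c[1])<.025)&(Q[...,2]>.008)]
    print(n,len(q),cv2.minEnclosingCircle(q[:,:2].astype(np.float32)) if len(q) else 0, q[:,2].max() if len(q) else 0)
```

```text
black ((0.6211889386177063, 0.26350751519203186), 0.04745888710021973) [0.628 0.268 0.009] [228 178  26  29 422]
top 46 ((0.7105650305747986, 0.21181471645832062), 0.011714472435414791) 0.027104019684605962
top 46 ((0.7014777064323425, 0.16573891043663025), 0.012029132805764675) 0.028910189402851394
scene 46 ((0.7107577919960022, 0.21014437079429626), 0.01133629772812128) 0.025237891453883
scene 0 0 0
```

step_arm:
  moves:
    - [[3.5,-0.1,0,0,3.6],[4,-0.2,0,0,3.6],[4,-0.2,0,0,3.6],[4,-0.1,0,0,3.6],[4,-0.1,0,0,3.6],[4,-0.1,0,0,3.6],[4,-0.1,0,0,3.6],[3.8,-0.1,0,0,3.6],[0,0,0,0,3.6],[0,0,0,0,3.6]]

```text
clock: 33.25
tool_pos: [0.7033, 0.1712, 0.2012]
orientation: [179.8, -0.1, -84.3]
force: [-0.3, -0.5, 0.3]
opening: 0.036
gripper_force: 0.0
```

Run:
```python
from plant import ctrl
o=ctrl.get_obs(); print(o["tool_pos"],o["opening"],o["clock"])
```

```text
[0.7032645  0.17121364 0.20118261] 0.03598941047257222 33.25
```

step_arm:
  moves:
    - [[-0.15,-0.5,-3,0,3.6],[0,0,-4,0,3.6],[0,0,-4,0,3.6],[0,0,-4,0,3.6],[0,0,-3,0,3.6],[0,0,-1,0,3.6],[0,0,-0.6,0,3.6],[0,0,0,0,3.6],[0,0,0,0,3.6]]

```text
clock: 34.15
tool_pos: [0.7024, 0.1666, 0.0098]
orientation: [-179.8, 0.0, -84.2]
force: [1.0, -0.1, -0.1]
opening: 0.0362
gripper_force: 0.0
```

step_arm:
  moves:
    - [[0,0,0,0,1.5],[0,0,0,0,1.5],[0,0,0,0,1.5],[0,0,0,0,1.5],[0,0,0,0,1.5],[0,0,0,0,1.5]]

```text
clock: 34.75
tool_pos: [0.7019, 0.1662, 0.0087]
orientation: [-179.9, 0.0, -84.3]
force: [-0.4, 0.5, 5.6]
opening: 0.0223
gripper_force: 30.0
```

step_arm:
  moves:
    - [[0,0,2,0,1.5],[0,0,4,0,1.5],[0,0,4,0,1.5],[0,0,4.5,0,1.5],[-2,-3,2,0,1.5],[-2.5,-4.2,0,0,1.5],[-2.5,-4.2,0,0,1.5],[-2.5,-4.2,0,0,1.5],[-2,-4.2,0,0,1.5],[-1.2,-3.7,0,0,1.5]]

```text
clock: 35.75
tool_pos: [0.5723, -0.0707, 0.173]
orientation: [180.0, 0.0, -84.3]
force: [0.3, 0.1, -0.0]
opening: 0.0221
gripper_force: 30.0
```

step_arm:
  moves:
    - [[0,0,0,0,1.5],[0,0,0,0,1.5]]

```text
clock: 35.95
tool_pos: [0.574, -0.0699, 0.1729]
orientation: [-180.0, 0.0, -84.4]
force: [0.3, 0.5, -0.1]
opening: 0.0221
gripper_force: 30.0
```

step_arm:
  moves:
    - [[0,0,-3,0,1.5],[0,0,-4,0,1.5],[0,0,-3,0,1.5],[0,0,-0.9,0,1.5],[0,0,0,0,1.5],[0,0,0,0,3.6],[0,0,0,0,3.6],[0,0,0,0,3.6],[0,0,0,0,3.6]]

```text
clock: 36.85
tool_pos: [0.5749, -0.0689, 0.0648]
orientation: [-179.9, 0.0, -84.3]
force: [-0.0, -1.3, 0.3]
opening: 0.0359
gripper_force: 0.0
```

step_arm:
  moves:
    - [[0,0,4,0,3.6],[0,0,4,0,3.6],[0,0,4,0,3.6],[1.7,4,2,0.1,3.6],[1.7,4,0,0.1,3.6],[2,4,0,0.1,3.6],[2,4,0,0.1,3.6],[2,4,0,0.1,3.6],[2,4,0,0.1,3.6],[2.2,4,0,0,3.6]]

```text
clock: 37.85
tool_pos: [0.7108, 0.2126, 0.2045]
orientation: [-180.0, -0.0, -49.7]
force: [1.0, 0.2, 0.1]
opening: 0.0362
gripper_force: 0.0
```

step_arm:
  moves:
    - [[0,0,0,0,3.6],[0,0,0,0,3.6],[0,0,0,0,3.6]]

```text
clock: 38.15
tool_pos: [0.71, 0.2104, 0.204]
orientation: [180.0, -0.0, -49.9]
force: [0.1, -0.6, 0.4]
opening: 0.0359
gripper_force: 0.0
```

```bash
cat > beads.py <<'E'
from h import *
from plant import ctrl
np.set_printoptions(precision=3,suppress=True)
print(ctrl.get_obs()["tool_pos"],ctrl.get_obs()["clock"])
Rz=R.from_euler("z",5.75,degrees=True).as_matrix()
for n in("top","scene"):
    P,p=cloud(n); L=(P-np.array([.6308,-.0235,0]))@Rz
    b=((L[...,2]>.034)&(L[...,2]<.06)&(L[...,0]>-.112)&(L[...,0]<.02)&(abs(L[...,1])<.098)).astype(np.uint8)
    k,l,st,ce=cv2.connectedComponentsWithStats(b)
    for i in range(1,k):
        if st[i,4]>8: print(n,"bead",st[i,4],np.median(L[l==i],0))
    q=P[(np.hypot(P[...,0]-.7106,P[...,1]-.211)<.03)&(P[...,2]>.01)&(P[...,2]<.04)]
    if len(q): print(n,"A",len(q),cv2.minEnclosingCircle(q[:,:2].astype(np.float32)))
    h=(L[...,2]>.07)&(L[...,2]<.088)&(L[...,0]<-.14)&(L[...,0]>-.2)&(abs(L[...,1])<.05); print(" handle",h.sum(),np.median(L[h],0))
E
python3 beads.py
```

```text
[0.71  0.21  0.204] 38.15
top bead 48 [-0.049  0.033  0.043]
top bead 50 [-0.058 -0.039  0.043]
top bead 51 [-0.06  -0.001  0.043]
top bead 43 [-0.101 -0.073  0.044]
top bead 41 [-0.1    0.088  0.044]
top A 1 ((0.6823517084121704, 0.21780532598495483), 9.999999747378752e-05)
 handle 152 [-0.169  0.004  0.082]
scene bead 47 [-0.099  0.089  0.042]
scene bead 57 [-0.045  0.031  0.043]
scene bead 60 [-0.058 -0.003  0.042]
scene bead 63 [-0.055 -0.041  0.043]
scene bead 46 [-0.097 -0.073  0.044]
scene A 48 ((0.7018336057662964, 0.2121576964855194), 0.02072908729314804)
 handle 155 [-0.168 -0.001  0.082]
```

step_arm:
  moves:
    - [[0.05,0.05,-4,0,3.6],[0,0,-4,0,3.6],[0,0,-4,0,3.6],[0,0,-4,0,3.6],[0,0,-2.5,0,3.6],[0,0,-0.8,0,3.6],[0,0,-0.4,0,3.6],[0,0,0,0,3.6],[0,0,0,0,3.6]]

```text
clock: 39.15
tool_pos: [0.7119, 0.2118, 0.0089]
orientation: [-179.8, -0.0, -49.9]
force: [0.4, -1.0, -0.2]
opening: 0.0365
gripper_force: 0.0
```

step_arm:
  moves:
    - [[0,0,0,0,1.5],[0,0,0,0,1.5],[0,0,0,0,1.5],[0,0,0,0,1.5],[0,0,0,0,1.5],[0,0,0,0,1.5]]

```text
clock: 39.75
tool_pos: [0.7112, 0.2117, 0.0076]
orientation: [-179.9, -0.0, -49.9]
force: [-0.4, 0.2, 5.3]
opening: 0.022
gripper_force: 30.0
```

step_arm:
  moves:
    - [[0,0,2,0,1.5],[0,0,4,0,1.5],[0,0,4,0,1.5],[0,0,4.5,0,1.5],[-1,-3.8,2,-0.1,1.5],[-1.6,-4,0,-0.1,1.5],[-1.6,-4,0,-0.1,1.5],[-1.6,-4,0,-0.1,1.5],[-1.6,-4,0,-0.1,1.5],[-1.6,-4,0,-0.1,1.5]]

```text
clock: 40.75
tool_pos: [0.6197, -0.028, 0.1715]
orientation: [180.0, 0.0, -84.5]
force: [0.6, -0.9, -0.1]
opening: 0.0221
gripper_force: 30.0
```

step_arm:
  moves:
    - [[-1.6,-4,0,0,1.5],[-1.6,-4,0,0,1.5],[0,0,0,0,1.5],[0,0,0,0,1.5]]

```text
clock: 41.15
tool_pos: [0.5883, -0.1075, 0.1718]
orientation: [-180.0, 0.0, -84.4]
force: [0.1, 1.0, -0.8]
opening: 0.0218
gripper_force: 30.0
```

step_arm:
  moves:
    - [[-0.1,0.1,-3,0,1.5],[0,0,-4,0,1.5],[0,0,-3,0,1.5],[0,0,-0.7,0,1.5],[0,0,0,0,1.5],[0,0,0,0,3.6],[0,0,0,0,3.6],[0,0,0,0,3.6],[0,0,0,0,3.6]]

```text
clock: 42.05
tool_pos: [0.5883, -0.1055, 0.0658]
orientation: [-179.9, 0.0, -84.3]
force: [0.0, -0.3, -0.3]
opening: 0.0355
gripper_force: 0.0
```

step_arm:
  moves:
    - [[0,0,4,0,3],[0,0,4,0,2],[0,0,4,0,1],[-4,1,0,0,0],[-4,1.5,0,0,0],[-4,1.5,0,0,0],[-4,1.2,0,0,0],[-2.8,1.2,0,0,0],[0,0,0,0,0],[0,0,0,0,0]]

```text
clock: 43.05
tool_pos: [0.3999, -0.0412, 0.1858]
orientation: [-179.8, 0.0, -84.2]
force: [0.6, -0.6, 1.0]
opening: 0.0002
gripper_force: 0.0
```

```bash
python3 beads.py
```

```text
[ 0.4   -0.041  0.186] 43.05
top bead 49 [-0.049 -0.076  0.043]
top bead 48 [-0.049  0.033  0.043]
top bead 49 [-0.058 -0.04   0.043]
top bead 50 [-0.06  -0.001  0.043]
top bead 43 [-0.1   -0.073  0.043]
top bead 39 [-0.1    0.088  0.044]
top A 3 ((0.684377908706665, 0.21663622558116913), 0.005161291919648647)
 handle 43 [-0.167  0.044  0.081]
scene bead 52 [-0.099  0.088  0.043]
scene bead 56 [-0.045  0.031  0.043]
scene bead 59 [-0.058 -0.003  0.042]
scene bead 63 [-0.055 -0.041  0.043]
scene bead 45 [-0.098 -0.073  0.044]
scene bead 41 [-0.046 -0.074  0.044]
 handle 157 [-0.167 -0.001  0.082]
```

step_arm:
  moves:
    - [[0,0,-4,0,0],[0,0,-4,0,0],[0,0,-3.4,0,0],[0,0,-1,0,0],[0,0,0,0,0],[1,0.1,0,0,0],[1,0.1,0,0,0],[0.6,0.06,0,0,0],[0.4,0.04,0,0,0],[0.4,0.04,0,0,0]]

```text
clock: 44.15
tool_pos: [0.4344, -0.0381, 0.0611]
orientation: [-180.0, 0.0, -84.3]
force: [-0.6, 0.3, -0.4]
opening: 0.0004
gripper_force: 0.0
```

step_arm:
  moves:
    - [[0.4,0.04,0,0,0],[0.5,0.05,0,0,0],[0.7,0.07,0,0,0],[0.8,0.08,0,0,0],[0.8,0.08,0,0,0],[0.8,0.08,0,0,0],[0.8,0.08,0,0,0],[0.8,0.08,0,0,0],[0.8,0.08,0,0,0],[0.8,0.08,0,0,0]]

```text
clock: 45.15
tool_pos: [0.5065, -0.0309, 0.0607]
orientation: [180.0, 0.0, -84.3]
force: [-1.6, 0.5, 0.5]
opening: 0.0002
gripper_force: 0.7
```

```bash
sed -i 's/L\[...,0\]<-.14)/L[...,0]<-.03)/' beads.py; python3 beads.py | grep -v A
```

```text
[ 0.506 -0.031  0.061] 45.15
top bead 17 [ 0.009 -0.075  0.04 ]
top bead 27 [0.005 0.001 0.045]
top bead 21 [ 0.007 -0.041  0.045]
top bead 15 [0.008 0.031 0.042]
top bead 26 [-0.03   0.09   0.044]
 handle 0 [nan nan nan]
scene bead 252 [-0.043  0.003  0.045]
 handle 186 [-0.095 -0.011  0.081]
  return _methods._mean(a, axis=axis, dtype=dtype,
  ret = um.true_divide(
```

step_arm:
  moves:
    - [[0.7,0.07,0,0,0],[0.7,0.07,0,0,0],[0.7,0.07,0,0,0],[0.7,0.07,0,0,0],[0.6,0.06,0,0,0],[0.4,0.04,0,0,0],[0.4,0.04,0,0,0],[0.3,0.03,0,0,0],[0.2,0.02,0,0,0],[0,0,0,0,0]]

```text
clock: 46.25
tool_pos: [0.5533, -0.0262, 0.0609]
orientation: [-180.0, -0.0, -84.3]
force: [-0.5, -0.0, 0.0]
opening: 0.0006
gripper_force: 0.0
```

step_arm:
  moves:
    - [[0.2,0.02,0,0,0],[0.2,0.02,0,0,0],[0.2,0.02,0,0,0],[0,0,0,0,0]]

```text
clock: 46.65
tool_pos: [0.5585, -0.0257, 0.0607]
orientation: [180.0, -0.0, -84.3]
force: [-3.5, -0.3, 1.1]
opening: 0.0004
gripper_force: 1.4
```

step_arm:
  moves:
    - [[0.2,0.02,0,0,0],[0.2,0.02,0,0,0],[0.2,0.02,0,0,0],[0,0,0,0,0]]

```text
clock: 47.05
tool_pos: [0.5586, -0.0261, 0.0602]
orientation: [179.4, -0.0, -84.3]
force: [-22.3, 2.4, 18.2]
opening: 0.0
gripper_force: 11.7
```

step_arm:
  moves:
    - [[0.2,0.02,0,0,0],[0.2,0.02,0,0,0],[0,0,0,0,0]]

```text
clock: 47.35
tool_pos: [0.5587, -0.0261, 0.0601]
orientation: [179.0, -0.0, -84.4]
force: [-36.4, 6.7, 31.1]
opening: 0.0003
gripper_force: 19.1
```

step_arm:
  moves:
    - [[-1,-0.1,0,0,0],[-1.5,-0.1,0,0,0],[-3,-0.3,0,0,0],[-3,-0.3,0,0,0],[-3,-0.3,3,0,0],[-1,0,4,0,0],[0,0,4,0,0],[0,0,0,0,0],[0,0,0,0,0]]

```text
clock: 48.25
tool_pos: [0.4449, -0.0352, 0.1721]
orientation: [-179.7, 0.1, -84.3]
force: [0.0, -0.5, -0.1]
opening: 0.0005
gripper_force: 0.0
```

Run:
```python
from h import *
from plant import ctrl
np.set_printoptions(precision=3,suppress=True)
print(ctrl.get_obs()["tool_pos"],ctrl.get_obs()["force"])
Rz=R.from_euler("z",5.75,degrees=True).as_matrix()
for n,mg,jr,cp in(("top",(443,177),(197,177),(202,245)),("scene",(274,322),(409,105),(342,90))):
    P,p=cloud(n); L=(P-np.array([.6308,-.0235,0]))@Rz
    for nm,z0,z1,x0 in(("handle",.07,.09,-.1),("panel",.0985,.107,-.05)):
        h=(L[...,2]>z0)&(L[...,2]<z1)&(L[...,0]<0)&(L[...,0]>x0)&(abs(L[...,1])<.05); print(n,nm,h.sum(),np.percentile(L[h][:,0],[5,50,95]) if h.any() else 0)
    for a,z0,z1 in((mg,.08,.1),(jr,.1,.12),(cp,.088,.11)):
        q=win(P,*a,28,z0,z1); print(cv2.minEnclosingCircle(q[:,:2].astype(np.float32)) if len(q) else 0)
    m=((P[...,2]>.013)&(P[...,2]<.035)).astype(np.uint8); k,l,st,ce=cv2.connectedComponentsWithStats(m)
    for i in range(1,k):
        c=np.median(P[l==i],0)
        if 25<st[i,4]<120 and max(st[i,2:4])<12 and .1<c[0]<1 and abs(c[1])<.8: print("blob",ce[i],c)
```

```text
[ 0.445 -0.035  0.172] [ 0.017 -0.483 -0.082]
top handle 194 [-0.054 -0.048 -0.014]
top panel 176 [-0.014 -0.008 -0.001]
((0.6690391302108765, -0.3459728956222534), 0.045332636684179306)
((0.6584219932556152, 0.39024612307548523), 0.031603261828422546)
((0.43926575779914856, 0.37899714708328247), 0.03428097814321518)
scene handle 158 [-0.053 -0.047 -0.032]
scene panel 148 [-0.014 -0.009 -0.003]
((0.6691225171089172, -0.34953823685646057), 0.044161513447761536)
((0.6615629196166992, 0.3901347517967224), 0.0347881056368351)
((0.4401225447654724, 0.38082924485206604), 0.03680865094065666)
```

```bash
python3 -c "
from plant import close_job
print(close_job())"
```

```text
the job is handed in; nothing more can be done
None
```

I handed the job in at about 48 s; all six beads are in the shut drawer, the empty tumbler stands upright on the cork trivet, and the mug and jar have not moved. Two beads had dropped onto the table beside the chest on the way, and I picked them up and put them in before closing the drawer; the hand-in returned no verdict.

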